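# Trip the pawl and close the hold-down arm of the can coding jig

### The job

The hold-down arm of the can jig is parked raised on its ratchet. With the fingertips, press the thumb pad of the pawl fully down so that the pawl tips clear of the teeth and leave it so, then push the arm down until its pad rests on the can lying in the cradle, and back away. Only touch and push: nothing is to be picked up, and the can and the things standing around stay where they are.

Things in the scene. Friction and masses are not known exactly. Their poses are not given: they have to be found in the camera images.
- jig: fixed can jig: base plate 70 x 270 x 10 mm, origin at its underside centre. Along its y: pawl at the +y end, arm hinge at y 50 mm (axis along x, 100 mm above the table), arm reaching to -y over a V cradle (middle y -66). Steel cheeks, 32 mm wide, hold hinge (y 32 to 68, 118 high) and pawl pin (y 98 to 122, 150 high). A tall fixed can seamer stands close behind, from world x = 0.54
- hold_arm (a joint): hold-down arm angle, rad. 0 = level, its rubber pad on the can, which stops it; grows as the arm is raised. Starts at 0.46 to 0.65 with the pawl between two wheel teeth; the engaged pawl stops it at about 0.44 on the way down (springy if forced). The arm is stiff and stays where left; with the pawl clear about 4 N down on its grip moves it
- grip_top (a point): middle of the top face of the black rubber grip (60 mm long, 22 wide, 18 thick) at the arm's free end: 175 mm from the hinge axis along the arm and 9 mm above the arm's line through the hinge. At arm angle 0 it is 109 mm above the table at jig y = -125 mm
- pawl (a joint): angle of the pawl, rad. About 0 (up to 0.03) = nose between the teeth; grows as the thumb pad is pressed down; the nose is clear of the teeth above 0.15; stop at 0.35. No return spring: the pawl is stiff and stays where it is left; about 2.5 N on the pad moves it
- pawl_pad (a point): centre of the top face of the pawl's ribbed steel thumb pad (26 mm along jig x, 28 along y, 8 thick), 144 mm above the table when engaged, with free space beneath. The pawl turns on a pin 45 mm from it toward jig -y and 6 mm lower; at its stop the pad centre is about 16 mm lower
- jig_can_mid (a point): middle of the white drinks can (66 mm diameter, 122 mm long, about 0.35 kg) that lies loose in the V cradle along the jig's y axis, its axis 51 mm above the table; to be left lying there
- stamp: hand date stamp, 34 x 34 x 70 mm, standing loose just in front of the jig (robot's side); origin at the centre of its underside; leave alone
- spare_can: upright white can, 66 mm diameter, 122 mm high, loose at the left of the jig; origin at the centre of its underside; leave alone
- tape: roll of packing tape, 101 mm diameter, 48 mm high, lying loose at the right of the jig; origin at the centre of its underside; leave alone

How it is judged:
By the outcome, as a careful person would: the job done as asked, in the order asked, and still so for the second after the job is handed in, with the robot touching nothing.
It also fails if it takes over 43 s, if anything falls off the work surface, if the arm or the gripper's body presses on something with over 40 N, if the wrist force passes 120 N, or if a joint passes its speed limit or range.

### The arm

A 7-joint arm with a two-finger parallel gripper is mounted at the origin on a cart in front of the work surface, level with it; the furniture and walls round the work are solid. World frame = base frame: x ahead of the robot, y to its left, z up, the work surface at z = 0. Lengths are in m, angles in rad, forces in N, time in s.
With the tool pointing down it reaches from about 0.4 to 0.85 m from the base axis. Payload 10.4 kg.
Tool frame: the origin (TCP) lies on the mounting face of the last link; the fingertips stand 173 mm ahead of it and the grasp point (between the pads) lies 155 mm ahead of it (manip.tip_extent is the distance from the TCP to the fingertips, in m); z points along the fingers, y is the line along which they close (so a half turn about z gives the same grasp; the last joint's range is limited). The gripper opens to 85 mm and grips with 20 to 120 N. Pads are 22 mm wide; open, the fingers measure 114 mm over their backs; the gripper's body (76 mm by 85 mm) begins 54 mm behind the grasp point. The pads swing forward as they close: fully open they stand 13 mm farther back than shut.
Start: joints at [-1.255, 0.332, -0.065, 1.46, 0.022, 1.35, -0.088], TCP at [0.208, 0.589, 0.405] pointing down, gripper open.
Joint ranges: [-2.6, 2.6], [-0.5, 2.12], [-1.47, 1.34], [0.16, 2.42], [-1.27, 4.41], [0.06, 2.06], [-2.6, 2.6]. Speed limits (rad/s): [2.22, 2.22, 2.79, 2.79, 3.14, 3.14, 3.14].

### API

Orientations are given as a unit quaternion [x, y, z, w].
In Python, from workcell import manip gives the robot as it stands.
- The arm moves only by the tool move_arm, never from a script. Its argument "plan" is one flat list of numbers, 7 for each row, row after row: the turn, a rotation vector about the tool's x, y, z in rad, then the shift along the tool's x, y, z in m, then the finger opening in m, from 0 to 0.0854. In form: [ax, ay, az, dx, dy, dz, gripper, ax, ay, az, dx, dy, dz, gripper, ...]. A call has 1 to 12 rows; each row is the pose to reach, as a shift and turn from the pose commanded when the call began, along the tool's axes at that moment; what a row does not reach only later rows make up. A row lasts 1/8 s, in which the tool goes at most 62.5 mm and 10.7 degrees, less where a joint would pass 70% of its speed; a pose out of reach is approached as far as the arm can. A call with a gripper value outside its range is refused whole. The fingers move at their own pace and stop on an object; "squeeze" is the grip in N (left out, the last holds). Time passes only in rows, so rows that repeat a pose let the fingers close. It gives the time, the measured TCP pose, the force, the opening and the grip force at its end, in the units of the state.
- manip.get_obs(): the state, without advancing time (a new reading comes with each control period).
- manip.camera(name): name is "scene" or "top" or "wrist"; returns a dict with "color" (400x640x3 uint8, red, green, blue), "fx", "fy", "cx", "cy" (pixels), "cam_to_world" (4x4, takes a point from camera to world coordinates); the wrist camera has in their place "mount" (4x4, takes a point from camera to tool coordinates, whose origin is the TCP and whose axes are the flange's). Camera axes: x right, y down, z forward; pixel columns grow to the right and rows downward; lengths in m; the calibration is good to about 2 mm. A picture is of the moment at which its call begins: read the wrist's pose just before it. There is no depth.
- manip.hand_in(): hands the job in; it is judged then, once.
Trained networks look in a picture, given as the dict that the camera call returned (one of the last four; its "shot" number tells which), for a name from the list of things; names that differ only in an ending like _2 or _b are one class to them, and where a whole thing is asked for, a point or a joint stands for the part that bears it (a point fixed in the world has none). Each returns a list of dicts, best first, with "conf" (0 to 1); they miss things now and then, are a little off and sometimes report something else, mostly with a low value. They report only what shows in the picture. A call takes as long as a camera call.
- manip.look_for(picture, label): "position" ([x, y, z] in m, in the coordinates of the camera as it stood for that picture, good to about 4 mm: the middle of the surface that is visible of it).
- manip.silhouettes(picture, label): "pixels" (400x640 bool, what is visible of it).
- manip.tip_of(picture, label): "position" ([x, y, z] in m, in the coordinates of the camera as it stood for that picture, good to about 4 mm: a listed point, or the origin of a listed thing).
The state is a dict: "clock": time; "joint_pos": joint angles; "joint_velocities": joint speeds; "tau": joint torques, N m; "position": TCP position; "ee_rot": TCP orientation; "ft_force": force on the tool from outside, world axes, zero at the start; "torque": the same for the moment, N m; "grip_width": opening from 0.0 (shut) to 1.0 (fully open); "grasp_force": force on a finger pad.
Only numpy, scipy, OpenCV 4.12 (cv2) and the standard library are available. Lean on these libraries where they do the work, as an engineer would, in place of code of your own. Each camera call takes 0.05 s, during which the arm holds its last target. There are 200 camera calls.

## Working session

There is one attempt and no reset: what is moved stays moved. The work goes in short steps, Python scripts to look and compute and a tool call to move; the robot and the scene stay as the last step left them, time stands still between calls to the robot, and variables do not carry over. Pictures are saved under pics/ and viewed, at most 10 in all, crops included, and the job is handed in when it is done.

Besides the shell and the picture viewer there is one more tool, called after "Call:" as name(argument=value, ...), one argument or row to a line, values as JSON. move_arm: Moves the arm, as the interface text tells. Its arguments: {"type":"object","properties":{"plan":{"type":"array","items":{"type":"number"}},"squeeze":{"type":"number"}},"required":["plan"]}

```bash
mkdir -p pics; cat > h.py <<'E'
import numpy as np, cv2
from workcell import manip
from scipy.spatial.transform import Rotation as R
def c2w(p,T): return (T[:3,:3]@np.array(p)+T[:3,3])
def T_of(c,o):
    if 'cam_to_world' in c: return np.array(c['cam_to_world'])
    T=np.eye(4);T[:3,:3]=R.from_quat(o['ee_rot']).as_matrix();T[:3,3]=o['position'];return T@np.array(c['mount'])
def tool(o,tip):  # shift in tool axes to bring fingertips to the world point
    r=R.from_quat(o['ee_rot']);return r.inv().apply(np.array(tip)-(np.array(o['position'])+r.apply([0,0,manip.tip_extent])))
E
python3 - <<'E'
from h import *
o=manip.get_obs();print(o['clock'],o['position'],R.from_quat(o['ee_rot']).as_matrix().round(3),o['ft_force'],manip.tip_extent)
for n in('scene','top'):
    c=manip.camera(n);T=T_of(c,o);cv2.imwrite(f'pics/{n}0.png',c['color'][:,:,::-1])
    for l in('jig','grip_top','pawl_pad','jig_can_mid','stamp','spare_can','tape'):
        print(n,l,[(c2w(d['position'],T).round(3),round(d['conf'],2)) for d in manip.tip_of(c,l)[:2]])
E
```

```text
0.0 [0.20766865 0.58935185 0.40392851] [[-0.943  0.332 -0.   ]
 [ 0.332  0.943 -0.001]
 [-0.    -0.001 -1.   ]] [ 0.52438773  0.33105931 -1.03223396] 0.1734
scene jig []
scene grip_top [(array([ 0.452, -0.011,  0.192]), 0.79)]
scene pawl_pad [(array([0.438, 0.245, 0.144]), 0.61)]
scene jig_can_mid [(array([0.451, 0.016, 0.052]), 0.75), (array([ 0.417, -0.33 ,  0.   ]), 0.27)]
scene stamp [(array([ 0.394,  0.055, -0.003]), 0.54)]
scene spare_can [(array([ 0.467,  0.323, -0.009]), 0.59), (array([ 0.448,  0.085, -0.003]), 0.25)]
scene tape [(array([ 0.419, -0.333, -0.001]), 0.61)]
top jig [(array([ 0.451,  0.092, -0.002]), 0.77)]
top grip_top [(array([ 0.455, -0.004,  0.191]), 0.79), (array([0.445, 0.252, 0.142]), 0.46)]
top pawl_pad [(array([0.445, 0.249, 0.143]), 0.81)]
top jig_can_mid [(array([0.453, 0.022, 0.049]), 0.89)]
top stamp [(array([ 0.392,  0.055, -0.002]), 0.54)]
top spare_can [(array([ 0.464,  0.326, -0.004]), 0.92), (array([ 0.453, -0.007,  0.19 ]), 0.32)]
top tape [(array([ 0.419, -0.332, -0.   ]), 0.95)]
```

View pics/scene0.png

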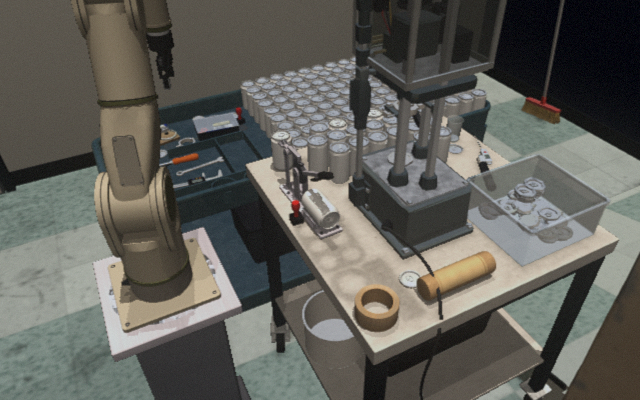

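View pics/top0.png

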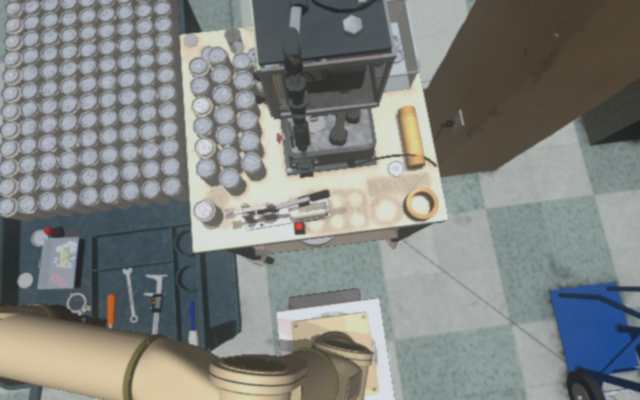

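The pictures show the jig running along world y, with the pawl at the left end (top view, about px 230,212), the raised grip at about (320,195) and the stamp in front at (299,227). The network points match the given heights and spacing. I'll move above the pawl pad with the fingers shut.

Call:
move_arm(
  plan=[0, 0, -0.09, -0.042, -0.03, 0.004, 0, 0, 0, -0.18, -0.084, -0.06, 0.008, 0, 0, 0, -0.27, -0.126, -0.09, 0.012, 0, 0, 0, -0.37, -0.168, -0.12, 0.016, 0, 0, 0, -0.37, -0.21, -0.15, 0.02, 0, 0, 0, -0.37, -0.252, -0.18, 0.024, 0, 0, 0, -0.37, -0.294, -0.21, 0.027, 0, 0, 0, -0.37, -0.32, -0.23, 0.03, 0, 0, 0, -0.37, -0.336, -0.2425, 0.03, 0, 0, 0, -0.37, -0.336, -0.2425, 0.03, 0, 0, 0, -0.37, -0.336, -0.2425, 0.03, 0],
)

```text
clock: 2.17
position: [0.4435, 0.25, 0.3748]
ee_rot: [-0.016, 1.0, 0.0, -0.0]
ft_force: [0.1, 1.3, -0.2]
grip_width: -0.0
grasp_force: 0.0
```

```bash
python3 - <<'E'
from h import *
o=manip.get_obs();print(o['clock'],o['position'],R.from_quat(o['ee_rot']).as_matrix().round(3),o['ft_force'],o['grip_width'])
for n in('wrist','top'):
    o=manip.get_obs();c=manip.camera(n);T=T_of(c,o);cv2.imwrite(f'pics/{n}1.png',c['color'][:,:,::-1])
    for l in('jig','grip_top','pawl_pad','jig_can_mid'):
        print(n,l,[(c2w(d['position'],T).round(4),round(d['conf'],2)) for d in manip.tip_of(c,l)[:2]])
print(tool(o,[.445,.249,.146]))
E
```

```text
2.175 [0.4434958  0.25002103 0.37478637] [[-0.999 -0.032 -0.   ]
 [-0.032  0.999  0.001]
 [ 0.     0.001 -1.   ]] [ 0.07939424  1.27487171 -0.20264118] -0.00018184937291144287
wrist jig [(array([ 0.4533,  0.0945, -0.0058]), 0.59)]
wrist grip_top []
wrist pawl_pad [(array([0.4428, 0.2471, 0.1413]), 0.55)]
wrist jig_can_mid [(array([0.452 , 0.0233, 0.0523]), 0.9)]
top jig [(array([ 0.4513,  0.0946, -0.0032]), 0.73)]
top grip_top [(array([ 0.4514, -0.0082,  0.1939]), 0.74), (array([0.4511, 0.0229, 0.0491]), 0.36)]
top pawl_pad []
top jig_can_mid [(array([0.4528, 0.0234, 0.0504]), 0.91)]
[-0.0013284  -0.00080619  0.05531348]
```

View pics/wrist1.png

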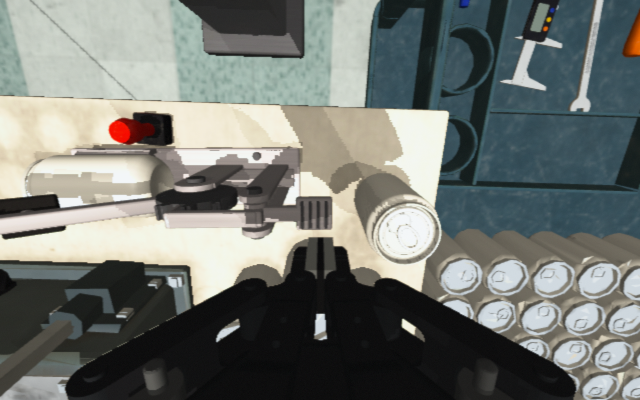

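The wrist view shows the ribbed pad at about (315,212), with the closed fingertips at (320,245) right above it. The measured pad agrees with the jig geometry, so I'll press down.

Call:
move_arm(
  plan=[0, 0, 0, -0.001, 0, 0.025, 0, 0, 0, 0, -0.001, 0, 0.045, 0, 0, 0, 0, -0.001, 0, 0.053, 0, 0, 0, 0, -0.001, 0, 0.056, 0, 0, 0, 0, -0.001, 0, 0.058, 0, 0, 0, 0, -0.001, 0, 0.06, 0, 0, 0, 0, -0.001, 0, 0.062, 0, 0, 0, 0, -0.001, 0, 0.064, 0, 0, 0, 0, -0.001, 0, 0.066, 0],
)

```text
clock: 3.8
position: [0.4451, 0.2494, 0.3089]
ee_rot: [-0.016, 1.0, 0.0, 0.0]
ft_force: [0.9, 1.6, 2.0]
grip_width: 0.001
grasp_force: 1.1
```

Call:
move_arm(
  plan=[0, 0, 0, 0, 0, 0.0015, 0, 0, 0, 0, 0, 0, 0.003, 0, 0, 0, 0, 0, 0, 0.0045, 0, 0, 0, 0, 0, 0, 0.006, 0, 0, 0, 0, 0, 0, 0.006, 0],
)

```text
clock: 4.42
position: [0.4449, 0.2489, 0.3025]
ee_rot: [-0.016, 1.0, -0.0, -0.0]
ft_force: [0.7, 0.2, 0.4]
grip_width: 0.001
grasp_force: 0.4
```

Call:
move_arm(
  plan=[0, 0, 0, 0, 0, 0.0015, 0, 0, 0, 0, 0, 0, 0.003, 0, 0, 0, 0, 0, 0, 0.0045, 0],
)

```text
clock: 4.8
position: [0.4454, 0.2488, 0.3006]
ee_rot: [-0.015, 1.0, 0.0, 0.0]
ft_force: [-9.7, -9.5, 34.0]
grip_width: -0.0
grasp_force: 14.7
```

```bash
python3 - <<'E'
from h import *
o=manip.get_obs();c=manip.camera('wrist');T=T_of(c,o);cv2.imwrite('pics/w2.png',cv2.resize(c['color'][120:320,160:480,::-1],None,fx=2.4,fy=2.4))
print(o['ft_force'],[(c2w(d['position'],T).round(4),round(d['conf'],2)) for d in manip.tip_of(c,'pawl_pad')[:2]])
E
```

```text
[-9.6702983  -9.52522295 34.01349838] [(array([0.4416, 0.2441, 0.1283]), 0.73), (array([ 0.4464,  0.0896, -0.0022]), 0.64)]
```

View pics/w2.png

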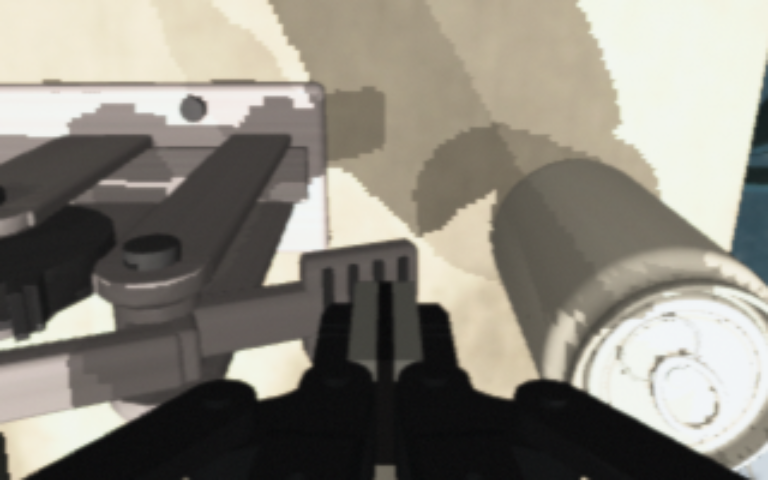

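The pawl pad is visibly tipped and at its stop, with 34 N upward on the tip and the network putting its height at 0.128. I'll lift and go over the grip.

Call:
move_arm(
  plan=[0, 0, 0, 0, 0, -0.006, 0, 0, 0, 0, 0, 0, -0.03, 0, 0, 0, 0, 0, 0, -0.07, 0, 0, 0, 0, 0, 0, -0.105, 0, 0, 0, 0, 0, -0.05, -0.108, 0, 0, 0, 0, 0, -0.1, -0.108, 0, 0, 0, 0, 0, -0.15, -0.108, 0, 0, 0, 0, 0, -0.2, -0.108, 0, 0, 0, 0, 0, -0.24, -0.108, 0, 0, 0, 0, 0, -0.255, -0.108, 0, 0, 0, 0, 0, -0.255, -0.108, 0],
)

```text
clock: 6.28
position: [0.4529, -0.0059, 0.406]
ee_rot: [-0.015, 1.0, 0.0, -0.0]
ft_force: [-0.6, 0.1, -0.5]
grip_width: -0.001
grasp_force: 0.0
```

```bash
python3 - <<'E'
from h import *
o=manip.get_obs();print(o['ft_force'],o['position'])
for n in('wrist','scene'):
    o=manip.get_obs();c=manip.camera(n);T=T_of(c,o)
    if n=='wrist':cv2.imwrite('pics/w3.png',c['color'][:,:,::-1])
    for l in('grip_top','pawl_pad','jig_can_mid'):
        print(n,l,[(c2w(d['position'],T).round(4),round(d['conf'],2)) for d in manip.tip_of(c,l)[:2]])
E
```

```text
[-0.56244794  0.10800353 -0.50220508] [ 0.45288128 -0.00588732  0.40600453]
wrist grip_top [(array([ 0.4523, -0.0096,  0.1919]), 0.94)]
wrist pawl_pad [(array([0.4433, 0.2446, 0.1286]), 0.95)]
wrist jig_can_mid [(array([0.4505, 0.0193, 0.0535]), 0.98)]
scene grip_top [(array([ 0.4513, -0.013 ,  0.191 ]), 0.79)]
scene pawl_pad [(array([0.4401, 0.2417, 0.1279]), 0.53)]
scene jig_can_mid [(array([0.451 , 0.0197, 0.0509]), 0.61)]
```

View pics/w3.png

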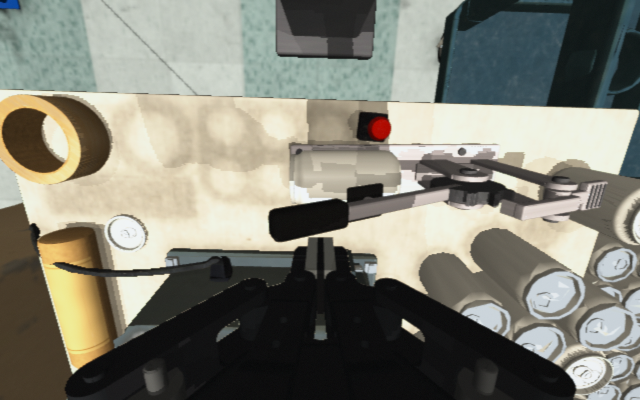

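The wrist view shows the grip at about (308,216), just under the tips at (320,240), and the pawl pad still down at 0.128. I'll push the grip down along its arc.

Call:
move_arm(
  plan=[0, 0, 0, 0, -0.003, 0.028, 0, 0, 0, 0, 0, -0.004, 0.036, 0, 0, 0, 0, 0, -0.006, 0.044, 0, 0, 0, 0, 0, -0.01, 0.052, 0, 0, 0, 0, 0, -0.014, 0.06, 0, 0, 0, 0, 0, -0.017, 0.068, 0, 0, 0, 0, 0, -0.02, 0.076, 0, 0, 0, 0, 0, -0.022, 0.084, 0, 0, 0, 0, 0, -0.024, 0.091, 0, 0, 0, 0, 0, -0.0255, 0.097, 0],
)

```text
clock: 7.92
position: [0.4539, -0.0313, 0.3088]
ee_rot: [-0.016, 1.0, 0.0, 0.0]
ft_force: [2.4, 0.4, 3.2]
grip_width: -0.002
grasp_force: 1.7
```

Call:
move_arm(
  plan=[0, 0, 0, 0, -0.001, 0.006, 0, 0, 0, 0, 0, -0.002, 0.012, 0, 0, 0, 0, 0, -0.003, 0.017, 0, 0, 0, 0, 0, -0.0035, 0.021, 0, 0, 0, 0, 0, -0.0035, 0.0235, 0, 0, 0, 0, 0, -0.0035, 0.025, 0],
)

```text
clock: 8.68
position: [0.4538, -0.0347, 0.2841]
ee_rot: [-0.016, 1.0, 0.0, -0.0]
ft_force: [2.2, 0.5, 4.0]
grip_width: -0.003
grasp_force: 1.6
```

Tip at 0.1107 and still moving freely, so I'll go on in fine steps.

Call:
move_arm(
  plan=[0, 0, 0, 0, 0, 0.001, 0, 0, 0, 0, 0, 0, 0.002, 0, 0, 0, 0, 0, 0, 0.003, 0],
)

```text
clock: 9.05
position: [0.454, -0.0349, 0.2823]
ee_rot: [-0.016, 1.0, 0.0, -0.0]
ft_force: [-9.0, 0.3, 27.3]
grip_width: 0.002
grasp_force: 13.9
```

The arm is on the can: 27 N at tip height 0.109, as expected. I'll back away straight up, then check.

Call:
move_arm(
  plan=[0, 0, 0, 0, 0, -0.003, 0, 0, 0, 0, 0, 0, -0.015, 0, 0, 0, 0, 0, 0, -0.05, 0, 0, 0, 0, 0, 0, -0.1, 0, 0, 0, 0, 0, 0, -0.14, 0, 0, 0, 0, 0, 0, -0.14, 0, 0, 0, 0, 0, 0, -0.14, 0],
)

```text
clock: 9.93
position: [0.4535, -0.0348, 0.4207]
ee_rot: [-0.016, 1.0, 0.0, -0.0]
ft_force: [0.5, -0.6, 0.3]
grip_width: 0.002
grasp_force: 0.0
```

```bash
python3 - <<'E'
from h import *
o=manip.get_obs();print(o['ft_force'],o['position'])
for n in('wrist','scene'):
    o=manip.get_obs();c=manip.camera(n);T=T_of(c,o)
    if n=='wrist':cv2.imwrite('pics/w4.png',c['color'][:,:,::-1])
    for l in('grip_top','pawl_pad','jig_can_mid','stamp','spare_can','tape'):
        print(n,l,[(c2w(d['position'],T).round(4),round(d['conf'],2)) for d in manip.tip_of(c,l)[:1]])
E
```

```text
[ 0.52041121 -0.57340501  0.30172359] [ 0.45354928 -0.03478278  0.42069071]
wrist grip_top [(array([ 0.4534, -0.0345,  0.1067]), 0.57)]
wrist pawl_pad [(array([0.4464, 0.2476, 0.129 ]), 0.88)]
wrist jig_can_mid []
wrist stamp [(array([ 3.95e-01,  5.70e-02, -1.00e-04]), 0.76)]
wrist spare_can [(array([0.4719, 0.3282, 0.002 ]), 0.87)]
wrist tape [(array([ 0.4472,  0.0923, -0.0041]), 0.63)]
scene grip_top [(array([ 0.4533, -0.0357,  0.1093]), 0.77)]
scene pawl_pad [(array([0.439 , 0.2416, 0.1266]), 0.62)]
scene jig_can_mid [(array([0.4512, 0.0184, 0.0531]), 0.82)]
scene stamp [(array([ 0.3939,  0.0523, -0.0005]), 0.58)]
scene spare_can []
scene tape [(array([ 4.186e-01, -3.280e-01,  2.000e-04]), 0.67)]
```

View pics/w4.png

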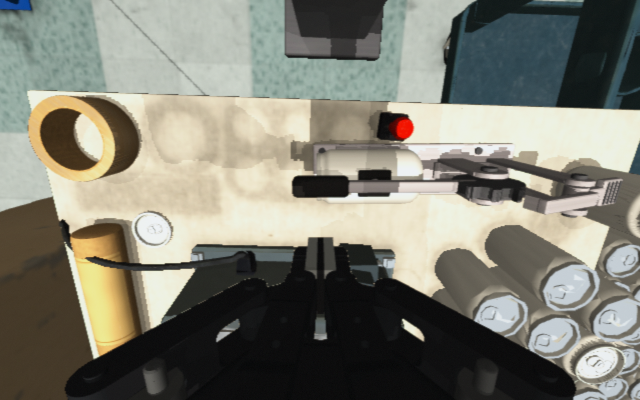

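The arm lies level with its pad on the can (375,178), the pawl pad is still down (610,190), and the stamp and other things are unmoved.

```bash
python3 -c "
from workcell import manip
print(manip.hand_in())"
```

```text
the job is handed in; nothing more can be done
None
```

The job is handed in: the pawl was pressed to its stop and stayed down, the arm now rests level on the can, the gripper is clear above it, and everything around looks unmoved.

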